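Latch the test box and start the board test

ROBOT

A 6-joint arm with a two-finger parallel gripper is mounted at the origin on the work surface. World frame = base frame: x ahead of the robot, y to its left, z up, the work surface at z = 0. Lengths are in m, angles in degrees, forces in N, time in s.
With the tool pointing down it reaches from about 0.3 to 1 m from the base axis. Payload 5.1 kg.
Tool frame: the origin (TCP) lies midway between the tips of the shut fingers; the grasp point (between the pads) lies 19 mm behind it (ctrl.tcp_to_grasp is the z of the grasp point in the tool frame, in m); z points along the fingers, y is the direction in which the jaws open and shut (so a half turn about z gives the same grasp; the last joint's range is limited). The gripper opens to 95 mm and grips with 3 to 60 N. Pads are 20 mm wide; open, the fingers measure 119 mm over their backs; the gripper's body (75 mm by 180 mm) begins 59 mm behind the grasp point.
Start: joints at [-68.216, 7.093, 94.555, -0, 78.352, -4.733], TCP at [0.29, -0.582, 0.215] pointing down, gripper open.
Joint ranges: [-149.61, 149.61], [-58.7, 133.49], [1.44, 155.28], [-77.14, 257.14], [18.33, 153.61], [-166.67, 166.67]. Speed limits (degrees/s): [147.25, 147.25, 180, 180, 180, 180].

INTERFACE

Orientations are given as [roll, pitch, yaw] about the fixed x, y, z axes, in that order (R = Rz(yaw) Ry(pitch) Rx(roll)).
In Python, from workcell import ctrl gives the robot as it stands.
- The arm moves only by the tool play_rows, never from a script. Its argument "rows" is a list of rows, each a list of 2 entries, a list of its own where there are three numbers: the shift along the tool's x, y, z in units of 0.5 m (1.0 is 0.5 m), then the turn about the tool's z in units of 1.5 rad (1.0 is 1.5 rad). A call has 1 to 12 rows; each row shifts and turns the pose as measured when the row begins, along the tool's axes as they then stand; what a row does not reach is not made up. A row lasts 1/10 s, in which the tool goes at most 50 mm and 8.59 degrees, less where a joint would pass 70% of its speed; a pose out of reach is approached as far as the arm can. A call with a number of a shift or a turn outside -1 to 1 is refused whole. A call with a gripper value outside its range is refused whole. "jaw" is the opening, from 0 (shut) to 1 (fully open), set as the call begins (left out, the last holds). The fingers move at their own pace and stop on an object; the grip force is fixed at half the most. Time passes only in rows, so rows that do not move let the fingers close. It gives the time, the measured TCP pose, the force and the opening at its end, in the units of the state.
- ctrl.get_obs(): the state, without advancing time (a new reading comes with each control period).
- ctrl.camera(name): name is "scene" or "top"; returns the picture (480x640x3 uint8, blue, green, red); there is no depth.
- ctrl.camera_info(name): a dict with "fov_y" (degrees; the focal length in pixels is half the picture's height over the tangent of half this angle, whatever the lens; pixels are square), "cx", "cy" (the principal point, pixels), "R" (3x3) and "t" (3): a world point X has camera coordinates R X + t. Camera axes: x right, y down, z forward; pixel columns grow to the right and rows downward; lengths in m; the calibration is good to about 2 mm. A picture is of the moment at which its call begins. camera_info takes no time and is no camera call.
- ctrl.close_job(): hands the job in, once; it reports no verdict.
The state is a dict: "clock": time; "q": joint angles; "dq": joint speeds; "tau": joint torques, N m; "tcp_pos": TCP position; "tcp_rot": TCP orientation; "force": force on the tool from outside, world axes, zero at the start; "moment": the same for the moment, N m; "opening": finger opening in m.
Only numpy, scipy, OpenCV 4.12 (cv2) and the standard library are available. Lean on these libraries where they do the work, as an engineer would, in place of code of your own. Each camera call takes 0.05 s, during which the arm holds its last target. There are 200 camera calls.

TASK

Swing the test box's blue lid down and press it fully shut until the catch holds it. Then, with the lid latched, press the keys on the sloping console fully down one at a time in the order yellow, blue, green, letting each come back up, and leave the red key alone. Do not shift the other things on the bench.

Things in the scene. Friction and masses are not known exactly. Their poses are not given: they have to be found in the camera images.
- test_box: Cream clamshell test box fixed to the bench, 200 mm along its x, 170 mm along y, 60 mm high, a green circuit board inside. Origin: centre of its underside; z up. The lid's hinge runs along x on the -y rim, 60.5 mm up; the free edge closes onto the +y wall, where a brass spring catch sits in the middle.
- lid (a joint): Angle of the blue lid (200 x 170 x 8 mm, 0.3 kg), rad: 0 shut and latched, positive open (stop at 1.5). The stiff hinge (0.36 N m) keeps it where it is left. At about 0.09 its nose meets the spring catch and it rests there ajar; about 11 N on the orange pad takes it past the catch, which then holds it at 0 (up to 0.01).
- lid_hinge (a point): Middle of the hinge line, at the underside plane of the lid; turns with the lid: its x along the hinge, its y from the hinge to the free edge (170 mm), its z out of the lid's outer face (8 mm above this plane).
- lid_press (a point): Centre of the outer face of the orange push pad (90 mm along the hinge x 36 mm, 6 mm thick) on the lid's outer face, near its free edge: 142 mm along y and 14 mm along z from lid_hinge; axes as lid_hinge.
- console: Key console fixed to the bench, 130 mm deep (x), 230 mm wide (y), 115 mm high. Origin: centre of its underside; z up, front -x. Its cream panel slopes: it faces -x and up, its normal 40 degrees from vertical. Four round keys stand in a row along y, 50 mm apart, in any colour order, under a guard bar; a tool coming straight down is blocked, along the panel's normal the way is free.
- guard_bar (a point): Middle of the dark guard bar (10 mm thick, 210 mm along the console's y, on a post at each end) above the keys: measured square to the panel it is 40 mm up the slope from the key centres and 72 mm off the panel (key tops are 22 mm off it); 151 mm above the bench. Shut fingers leaning 30 to 40 degrees towards the panel pass in front of it.
- yellow (a joint): Travel of the yellow key, m: 0 up, 0.006 fully down (5 N; it springs back).
- yellow_top (a point): Centre of the top of the yellow key (32 mm across, in a black collar 48 mm across, 10 mm below the key top); its z points out of the key along the panel's normal, its y along the row.
- blue (a joint): Travel of the blue key, m: 0 up, 0.006 fully down (5 N; it springs back).
- blue_top (a point): Centre of the top of the blue key (32 mm across, in a black collar 48 mm across, 10 mm below the key top); its z points out of the key along the panel's normal, its y along the row.
- green (a joint): Travel of the green key, m: 0 up, 0.006 fully down (5 N; it springs back).
- green_top (a point): Centre of the top of the green key (32 mm across, in a black collar 48 mm across, 10 mm below the key top); its z points out of the key along the panel's normal, its y along the row.
- red (a joint): Travel of the red key, m: 0 up, 0.006 fully down (5 N; it springs back). Do not press this one.
- red_top (a point): Centre of the top of the red key (32 mm across, in a black collar 48 mm across, 10 mm below the key top); its z points out of the key along the panel's normal, its y along the row.
- screwdriver: Screwdriver, 160 mm long, loose on the bench, not to be disturbed. Origin: centre of its underside (length along x).
- tape_roll: Roll of blue tape lying flat, 90 mm across, 20 mm high, loose on the bench, not to be disturbed. Origin: centre of its underside.
- multimeter: Yellow multimeter lying flat, 170 x 85 x 41 mm, loose on the bench, not to be disturbed. Origin: centre of its underside (length along x).
- flux_jar: Amber jar, 56 mm across, 60 mm high, loose on the bench, not to be disturbed. Origin: centre of its underside.
- parts_tray: Black parts tray, 90 x 150 x 35 mm, loose on the bench, not to be disturbed. Origin: centre of its underside.
- alcohol_bottle: Clear bottle with blue cap, 60 mm across, 130 mm high, loose on the bench, not to be disturbed. Origin: centre of its underside.
- mouse: Black computer mouse, 100 x 58 x 30 mm, loose on the bench, not to be disturbed. Origin: centre of its underside (length along x).

How it is judged (in metres and radians):
On the way, in this order (a step that is already met when the one before it is completed fails the run):
1. the lid is shut past the catch (value of joint lid below 0.025 rad), for 0.2 s.
2. the yellow key is pressed down (value of joint yellow above 0.0042 m), for 0.05 s.
3. the blue key is pressed down (value of joint blue above 0.0042 m), for 0.05 s.
4. the green key is pressed down (value of joint green above 0.0042 m), for 0.05 s.
At the end, for the whole second after the job is handed in: The lid is latched (angle under 0.025 rad) and all four keys are up again (under 1.5 mm of travel) (value of joint lid below 0.025 rad and value of joint each of yellow, blue, green, red below 0.0015 m); the robot touches nothing.
It fails at once if a key is pressed (over 2.5 mm) while the lid is not latched (over 0.05 rad) (value of joint lid above 0.05 rad and value of joint any of yellow, blue, green, red above 0.0025 m).
It fails at once if two keys are down (over 2.5 mm) at once (value of joint each of yellow, blue above 0.0025 m or value of joint each of yellow, green above 0.0025 m or value of joint each of yellow, red above 0.0025 m or value of joint each of blue, green above 0.0025 m or value of joint each of blue, red above 0.0025 m or value of joint each of green, red above 0.0025 m).
It fails at once if the red key is pressed (over 2.5 mm) (value of joint red above 0.0025 m).
It fails at once if another thing on the bench is shifted by more than 30 mm (distance of any of screwdriver, tape_roll, multimeter, flux_jar, parts_tray, alcohol_bottle, mouse from where it was at the start of the episode above 0.03 m).
It also fails if it takes over 58 s, if anything falls off the work surface, if the arm or the gripper's body presses on something with over 40 N, if the wrist force passes 120 N, or if a joint passes its speed limit or range.

## Working session

There is one attempt and no reset: what is moved stays moved. The work goes in short steps, Python scripts to look and compute and a tool call to move; the robot and the scene stay as the last step left them, time stands still between calls to the robot, and variables do not carry over. Pictures are saved under pics/ and viewed, about 8 in all and at most 12, crops included, and the job is handed in when it is done.

Besides the shell and the picture viewer there is one more tool, called in YAML: its name, and indented under it one key for each argument. play_rows: Moves the arm, as the interface text tells. Shifts and turns lie within -1 to 1; 1 stands for 0.5 m of shift or 1.5 rad of turn. Its arguments: {"type":"object","properties":{"rows":{"type":"array"},"jaw":{"type":"number"}},"required":["rows"]}

```bash
mkdir -p pics; ls; python3 - <<'E'
from workcell import ctrl
import cv2
for n in("scene","top"):
    cv2.imwrite(f"pics/{n}0.png",ctrl.camera(n)); print(n,ctrl.camera_info(n))
print(ctrl.get_obs())
E
```

```text
pics
scene {'fov_y': 46.34043929786654, 'cx': 324.4249667637976, 'cy': 233.11661658622938, 'R': array([[-0.67709322,  0.73572307,  0.01601079],
       [ 0.5216247 ,  0.49517599, -0.6947722 ],
       [-0.51908809, -0.46207392, -0.71905163]]), 't': array([ 0.34787412, -0.22421575,  1.61312498])}
top {'fov_y': 55.156764281675436, 'cx': 319.01435217376024, 'cy': 241.51636831352283, 'R': array([[-0.00224357, -0.99983565, -0.01799024],
       [-0.99468756,  0.00408279, -0.10285904],
       [ 0.10291559,  0.0176639 , -0.99453324]]), 't': array([0.01986296, 0.52994766, 1.19405084])}
{'clock': 0.1, 'q': array([-6.82168387e+01,  7.12811607e+00,  9.46267417e+01, -1.43578177e-03,
        7.83520905e+01, -4.73170421e+00]), 'dq': array([ 0.02375895, -0.10346398, -0.17692269,  0.09194939, -0.146422  ,
       -0.07174224]), 'tau': array([ 3.85302064e-04, -4.18879652e+01, -3.61097395e+01,  7.77277839e-02,
        4.61633457e-02, -7.70194788e-05]), 'tcp_pos': array([ 0.28993738, -0.58109536,  0.21352354]), 'tcp_rot': array([-1.79893300e+02, -7.42128253e-03,  2.65151498e+01]), 'force': array([0.5421489 , 0.14889084, 0.9462569 ]), 'moment': array([-0.03273903, -0.01018631, -0.03788701]), 'opening': 0.09501406103124846}
```

View pics/scene0.png

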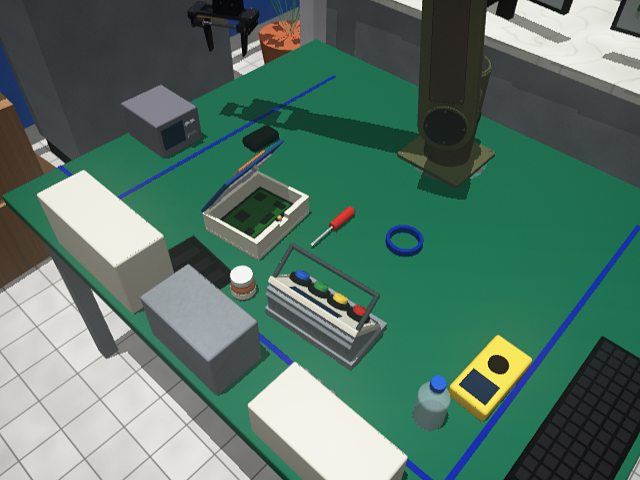

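View pics/top0.png

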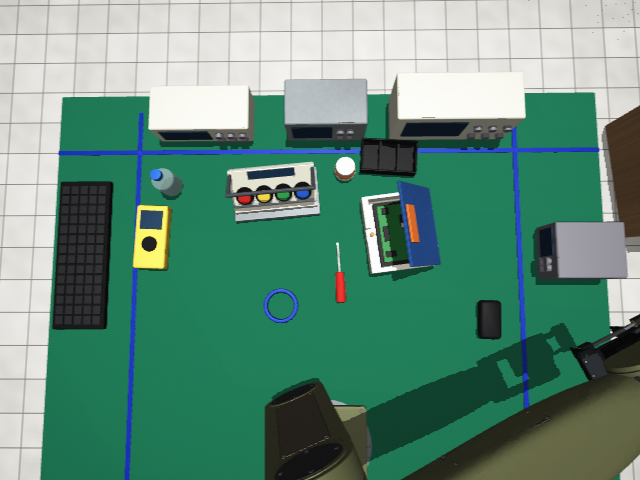

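Scene: the open lid leans at about (245,175), and the keys run blue (302,275), green (321,286), yellow (340,298), red (360,312). Top: keys at (245,197), (264,195), (283,193) and (303,191) are red, yellow, green and blue. The box's free wall is on the left, and the lid's orange pad is near (412,223). Next I'll enlarge crops.

```bash
python3 - <<'E'
import cv2,numpy as np
t=cv2.imread("pics/top0.png");s=cv2.imread("pics/scene0.png")
f=lambda a,x,y,w,h,k:cv2.resize(a[y:y+h,x:x+w],None,fx=k,fy=k,interpolation=cv2.INTER_CUBIC)
a=np.hstack([f(t,220,150,100,75,4),f(t,352,172,100,110,4)[:300]])
b=np.hstack([f(s,260,240,130,130,3)[:300],np.zeros((300,10,3),np.uint8),f(s,195,135,120,130,3)[:300]])
a=np.hstack([a,np.zeros((300,800-a.shape[1],3),np.uint8)]) if a.shape[1]<800 else a[:,:800]
b=np.hstack([b,np.zeros((300,800-b.shape[1],3),np.uint8)])
cv2.imwrite("pics/crops.png",np.vstack([a,b]))
E
```

```text
(no output)
```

View pics/crops.png

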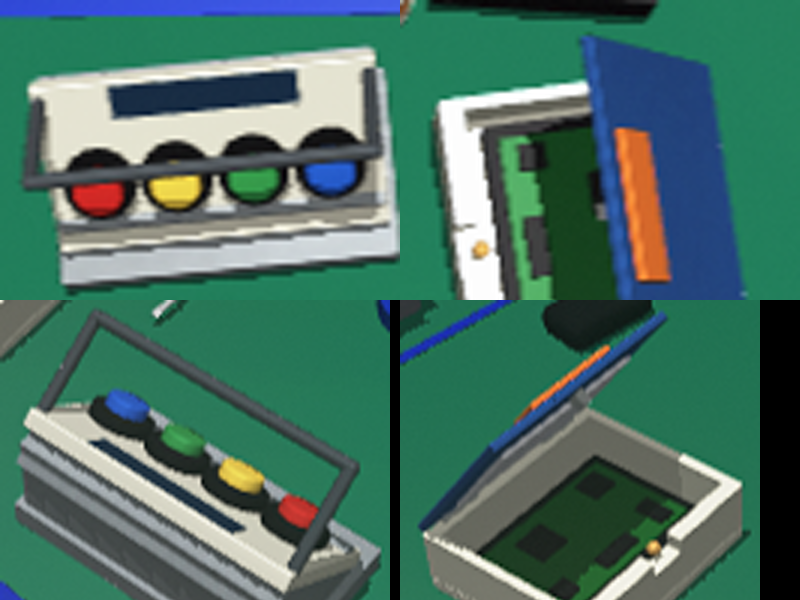

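Yes: enlarged corners were readable for the console keys/bar and the box rim, catch and lid. I'll fit both poses by least squares and overlay the result.

```bash
cat > h.py <<'E'
import numpy as np,cv2
from workcell import ctrl
from scipy.spatial.transform import Rotation as Ro
from scipy.optimize import least_squares
CI={n:ctrl.camera_info(n) for n in("scene","top")}
def proj(n,X):
    c=CI[n];p=np.atleast_2d(X)@np.array(c["R"]).T+c["t"];f=240/np.tan(np.radians(c["fov_y"]/2))
    return p[:,:2]/p[:,2:]*f+[c["cx"],c["cy"]]
Rz=lambda a:Ro.from_euler("z",a).as_matrix()
S,C=np.sin(np.radians(40)),np.cos(np.radians(40))
U=np.array([C,0,S]);N=np.array([-S,0,C])
KY=dict(red=.075,yellow=.025,green=-.025,blue=-.075)
def con(p,v): return Rz(p[2])@v+[p[0],p[1],.087]     # v relative to key-row centre top
def key(p,c): return con(p,np.array([0,KY[c],0]))
def bar(p,y): return con(p,np.array([0,y,0])+.04*U+.05*N)
def box(p,v): return Rz(p[2])@np.array(v)+[p[0],p[1],0]
def lid(p,v,a=None): # v in lid_hinge frame
    a=p[3] if a is None else a
    return box(p,np.array([0,-.085,.0605])+Ro.from_euler("x",a).apply(v))
E
cat > fit.py <<'E'
from h import *
ks=dict(blue=(303.3,274.7),green=(321.3,286.3),yellow=(341,297.7),red=(359.7,310))
kt=dict(red=244.9,yellow=264.2,green=283.5,blue=303)
def rc(p):
    r=[proj("scene",key(p,c))[0]-ks[c] for c in ks]+[proj("scene",bar(p,-.105))[0]-(292.3,245.7),proj("scene",bar(p,.105))[0]-(378.3,295.3),proj("top",bar(p,0))[0]-(270.75,192)]
    return np.concatenate(r+[[proj("top",key(p,c))[0][0]-kt[c]] for c in kt])
s=least_squares(rc,[.7,.1,0],loss="soft_l1");pc=s.x;print("console",pc,rc(pc).round(1))
B=[("top",(.1,.085,.06),(361.25,197.5)),("top",(0,.08,.06),(372.25,234.5)),("scene",(-.1,.085,.06),(308.3,197.3)),("scene",(.1,-.085,.06),(203,211.7)),("scene",(.1,.085,0),(258,257))]
L=[("top",(.1,.17,.004),(398.25,181.5)),("top",(-.1,.17,.004),(407,271)),("scene",(.1,.17,.004),(226.7,184.3)),("scene",(-.1,.17,.008),(283.3,140.3))]
def rb(p): return np.concatenate([proj(n,box(p,v))[0]-q for n,v,q in B]+[proj(n,lid(p,v))[0]-q for n,v,q in L])
s=least_squares(rb,[.6,-.15,0,1.],loss="soft_l1");pb=s.x;print("box",pb,rb(pb).round(1))
np.savez("fit.npz",pc=pc,pb=pb)
for c in KY: print(c,key(pc,c).round(4))
print("press",lid(pb,(0,.142,.014)),"normal",Rz(pb[2])@Ro.from_euler("x",pb[3]).apply([0,0,1]))
ims=[]
for n,(x,y,w,h) in dict(top=(215,140,235,150),scene=(190,120,200,260)).items():
    im=cv2.imread(f"pics/{n}0.png");k=3 if n=="top" else 2
    im=cv2.resize(im[y:y+h,x:x+w],None,fx=k,fy=k)
    P=[key(pc,c) for c in KY]+[bar(pc,a) for a in(-.105,.105)]+[box(pb,(a,b,z)) for a in(-.1,.1) for b in(-.085,.085) for z in(0,.06)]+[lid(pb,(a,.17,z)) for a in(-.1,.1) for z in(0,.008)]+[lid(pb,(a,b,.014)) for a in(-.045,.045) for b in(.124,.16)]
    for q in proj(n,np.array(P)): cv2.circle(im,tuple(int(v) for v in (q+.5-[x,y])*k),2,(255,0,255),-1)
    cv2.imwrite(f"pics/fit_{n}.png",im); ims.append(im)
h=600;a=ims[0][:, :];b=cv2.resize(ims[1],(400,520))
a=cv2.resize(a,(400,255));cv=np.zeros((520,800,3),np.uint8);cv[:255,:400]=a;cv[:,400:]=b;cv2.imwrite("pics/fit.png",cv)
E
python3 fit.py
```

```text
console [0.64288217 0.13512271 0.08942264] [-0.7 -1.8  0.  -1.9 -0.3 -1.5  1.1 -1.5 -0.9 -0.2 -2.   0.5 -1.  -1.3
 -1.2 -1.1 -1.  -1. ]
box [ 0.55194518 -0.19167865  0.10509856  0.91559577] [ 1.5 -0.3 -3.1  0.3  0.8 -1.5 -0.6 -0.6 -0.6  2.8 -1.   0.5  1.3 -2.8
 -0.   0.3  1.2 -1.3]
red [0.6362 0.2098 0.087 ]
yellow [0.6406 0.16   0.087 ]
green [0.6451 0.1102 0.087 ]
blue [0.6496 0.0604 0.087 ]
press [ 0.55294993 -0.20120357  0.18162591] normal [ 0.08318202 -0.78855056  0.60931828]
```

View pics/fit.png

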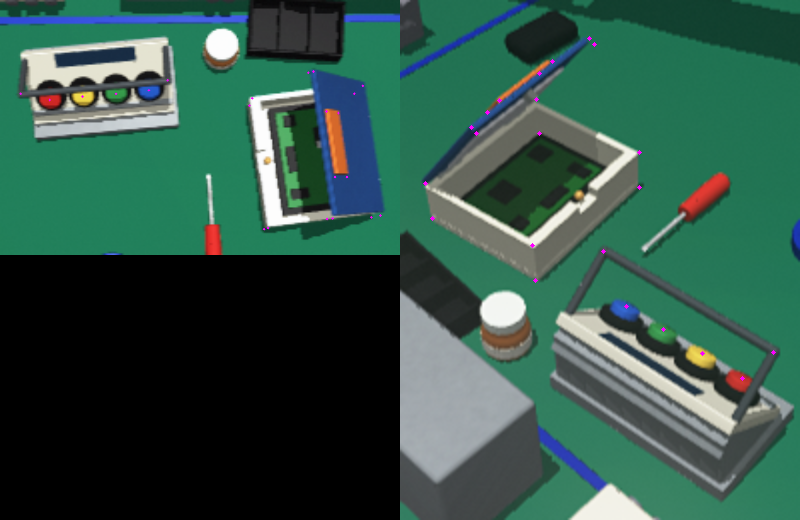

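Overlay points sit on the bar ends, keys, box corners and lid edge within 3–4 mm, which is enough. Rows cannot tilt the tool, so I'll get the lean later by driving past the arm's reach. First the lid: shut the jaws, align yaw to about 5° and rise.

play_rows:
  rows:
    - [[0,0,-0.06],0.083]
    - [[0,0,-0.06],0.083]
    - [[0,0,-0.06],0.083]
    - [[0,0,0],0]
  jaw: 0

```text
clock: 0.5
tcp_pos: [0.2892, -0.5794, 0.3011]
tcp_rot: [-179.4, 0.2, 4.3]
force: [0.2, 0.5, 0.5]
opening: 0.0687
```

```bash
cat > go.py <<'E'
# usage: go.py x y z ... : shift in tool units from the present pose to each world target
import sys; from h import *
o=ctrl.get_obs();R=Ro.from_euler("xyz",o["tcp_rot"],degrees=True).as_matrix()
print(o["clock"].__round__(2),o["tcp_pos"].round(4),o["tcp_rot"].round(2),o["q"].round(1),"F",o["force"].round(1)); print("Z",R[:,2].round(3),"X",R[:,0].round(3))
p=o["tcp_pos"]
a=np.array(sys.argv[1:],float).reshape(-1,3)
for t in a: print(t,((R.T@(t-p))/.5).round(4)); p=t
E
python3 - <<'E'
from h import *
pb=np.load("fit.npz")["pb"]
for a in(.916,.8,.6,.4,.2,.09,0): print(a,lid(pb,(0,.135,.014),a).round(3))
E
python3 go.py 0.552 -.22 .27
```

```text
0.916 [ 0.553 -0.205  0.176]
0.8 [ 0.552 -0.193  0.167]
0.6 [ 0.55  -0.173  0.148]
0.4 [ 0.548 -0.158  0.126]
0.2 [ 0.547 -0.147  0.101]
0.09 [ 0.547 -0.144  0.087]
0 [ 0.547 -0.142  0.075]
0.5 [ 0.2892 -0.5794  0.3011] [-179.38    0.2     4.27] [-68.2   5.   88.6  -0.   87.1  17.5] F [0.2 0.5 0.5]
Z [-0.004  0.011 -1.   ] X [ 0.997  0.075 -0.003]
[ 0.552 -0.22   0.27 ] [ 0.5778 -0.6769  0.0676]
```

play_rows:
  rows:
    - [[0.058,-0.068,0],0]
    - [[0.058,-0.068,0],0]
    - [[0.058,-0.068,0],0]
    - [[0.058,-0.068,0],0]
    - [[0.058,-0.068,0.005],0]
    - [[0.058,-0.068,0.01],0]
    - [[0.058,-0.068,0.01],0]
    - [[0.058,-0.068,0.015],0]
    - [[0.058,-0.068,0.015],0]
    - [[0.058,-0.068,0.015],0]
    - [[0,0,0],0]
  jaw: 0

```text
clock: 1.6
tcp_pos: [0.5548, -0.201, 0.2508]
tcp_rot: [-178.6, 0.9, 5.0]
force: [-0.3, 0.4, -1.5]
opening: 0.0007
```

```bash
python3 go.py .552 -.205 .205 .551 -.19 .175 .548 -.158 .130 .547 -.144 .092 .547 -.142 .08
```

```text
1.6 [ 0.5548 -0.201   0.2508] [-178.62    0.93    5.  ] [-25.5  -0.7  99.2   0.7  83.   59.4] F [-0.3  0.4 -1.5]
Z [-0.018  0.023 -1.   ] X [ 0.996  0.087 -0.016]
[ 0.552 -0.205  0.205] [-0.0047  0.0097  0.0916]
[ 0.551 -0.19   0.175] [ 0.0016 -0.0286  0.0607]
[ 0.548 -0.158  0.13 ] [ 0.0011 -0.0621  0.0915]
[ 0.547 -0.144  0.092] [ 0.0017 -0.0262  0.0766]
[ 0.547 -0.142  0.08 ] [ 0.0007 -0.0034  0.0241]
```

play_rows:
  rows:
    - [[0,0,0.04],0]
    - [[0,0,0.04],0]
    - [[0,-0.01,0.04],0]
    - [[0,-0.02,0.04],0]
    - [[0,-0.02,0.035],0]
    - [[0,-0.02,0.035],0]
    - [[0,-0.02,0.035],0]
    - [[0,-0.01,0.035],0]
    - [[0,0,0],0]

```text
clock: 2.5
tcp_pos: [0.5415, -0.1494, 0.0901]
tcp_rot: [-178.6, 1.3, 5.7]
force: [0.8, 1.2, -0.4]
opening: 0.0006
```

```bash
python3 go.py .547 -.142 .08 .547 -.142 .07
```

```text
2.5 [ 0.5415 -0.1494  0.0901] [-178.64    1.33    5.67] [-21.2   3.5 111.    0.7  67.3  62.9] F [ 0.8  1.2 -0.4]
Z [-0.025  0.021 -0.999] X [ 0.995  0.099 -0.023]
[ 0.547 -0.142  0.08 ] [ 0.0128 -0.0132  0.0202]
[ 0.547 -0.142  0.07 ] [0.0005 0.0005 0.02  ]
```

play_rows:
  rows:
    - [[0.01,-0.012,0.015],0]
    - [[0.003,-0.002,0.015],0]
    - [[0,0,0.015],0]
    - [[0,0,0.015],0]
    - [[0,0,0.01],0]

```text
clock: 3.0
tcp_pos: [0.5473, -0.1462, 0.0746]
tcp_rot: [-178.9, 1.8, 5.8]
force: [-12.4, 3.2, 17.3]
opening: 0.0003
```

play_rows:
  rows:
    - [[0,0,0.016],0]
    - [[0,0,0.016],0]

```text
clock: 3.2
tcp_pos: [0.5474, -0.1463, 0.0743]
tcp_rot: [-178.7, 2.1, 5.9]
force: [-20.7, 7.0, 41.3]
opening: 0.0002
```

play_rows:
  rows:
    - [[0,0,-0.08],0]
    - [[0,0,-0.1],0]
    - [[0,0,-0.1],0]
    - [[0,0,-0.1],0]
    - [[0,-0.05,-0.08],0]
    - [[0,-0.09,0],0]
    - [[0,-0.09,0],0]
    - [[0,0,0],0]

```text
clock: 4.0
tcp_pos: [0.5469, -0.0372, 0.3229]
tcp_rot: [-178.9, 1.2, 5.6]
force: [0.1, 0.4, -0.2]
opening: 0.0006
```

```bash
python3 - <<'E'
from h import *
pb=np.load("fit.npz")["pb"]
s=ctrl.camera("scene");t=ctrl.camera("top")
cv2.imwrite("pics/s1.png",s)
print(proj("scene",np.array([lid(pb,(a,.17,.008),0) for a in(-.1,0,.1)])).round(1))
k=4;c=cv2.resize(s[150:270,195:325],None,fx=k,fy=k)
d=cv2.resize(t[170:290,345:445],None,fx=2.5,fy=2.5)
im=np.zeros((480,780,3),np.uint8);im[:,:520]=c;im[:300,525:775]=d
cv2.imwrite("pics/lid1.png",im)
E
python3 go.py
```

```text
[[309.1 193.2]
 [283.3 215.6]
 [255.3 239.9]]
4.1 [ 0.5468 -0.0402  0.3214] [-179.01    1.39    5.46] [-10.1  -7.4  98.9   0.6  90.1  74.4] F [-0.1 -0.2  0.5]
Z [-0.026  0.015 -1.   ] X [ 0.995  0.095 -0.024]
```

View pics/lid1.png

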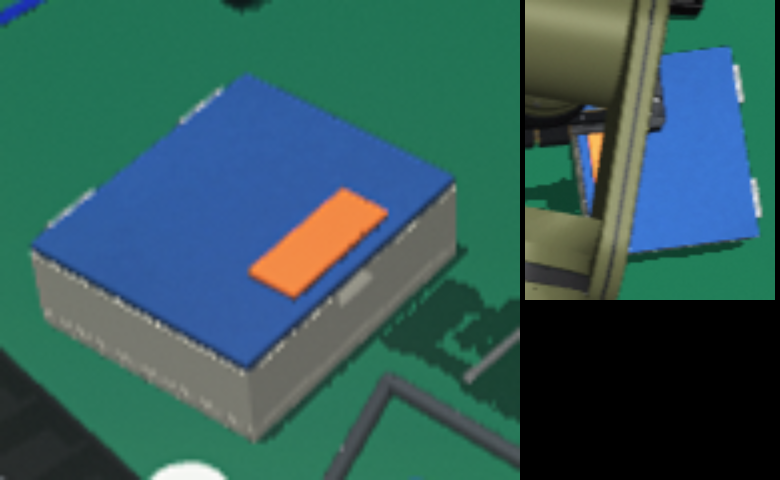

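Viewed (6 pictures so far): the lid lies flush on the rim, near edge from (455,180) to (247,368) in the crop, so it's shut. Seated height was 0.0743 and matches the latched pad height of 0.0745. Next, the tilt: rise and go outward at azimuth about 5°, beyond reach.

play_rows:
  rows:
    - [[0.04,-0.06,-0.07],0]
    - [[0.04,-0.06,-0.07],0]
    - [[0.06,-0.03,-0.07],0]
    - [[0.09,0,-0.03],0]
    - [[0.1,0,0],0]
    - [[0.1,0,0],0]
    - [[0.1,0,0],0]
    - [[0.1,0,0],0]
    - [[0.1,0,0],0]
    - [[0.1,0,0],0]

```text
clock: 5.1
tcp_pos: [0.9244, 0.0492, 0.4249]
tcp_rot: [-179.2, 1.8, 4.4]
force: [1.9, -0.5, 0.4]
opening: 0.0004
```

```bash
python3 go.py
```

```text
5.1 [0.9244 0.0492 0.4249] [-179.19    1.83    4.42] [ -0.5  52.6  12.6   0.7 116.7  85.4] F [ 1.9 -0.5  0.4]
Z [-0.033  0.012 -0.999] X [ 0.997  0.077 -0.032]
```

play_rows:
  rows:
    - [[0.1,0,0],0]
    - [[0.1,0,0],0]
    - [[0.1,0,0],0]
    - [[0.1,0,0],0]

```text
clock: 5.5
tcp_pos: [0.9939, 0.046, 0.3253]
tcp_rot: [-179.2, -0.7, 3.8]
force: [-0.3, -0.7, -0.6]
opening: 0.0003
```

```bash
python3 go.py
```

```text
5.5 [0.9939 0.046  0.3253] [-179.17   -0.68    3.8 ] [ -0.7  65.    1.7   1.  112.7  85.9] F [-0.3 -0.7 -0.6]
Z [ 0.011  0.015 -1.   ] X [0.998 0.066 0.012]
```

play_rows:
  rows:
    - [[0.4,0,-0.18],0]
    - [[0.4,0,-0.18],0]
    - [[0.4,0,-0.18],0]

```text
clock: 5.8
tcp_pos: [1.0099, 0.0485, 0.3474]
tcp_rot: [-179.2, -5.5, 3.4]
force: [0.5, 0.3, -0.5]
opening: 0.0003
```

```bash
python3 go.py
```

```text
5.8 [1.0099 0.0485 0.3474] [-179.22   -5.48    3.41] [ -0.6  64.    1.4   1.2 109.2  86.4] F [ 0.5  0.3 -0.5]
Z [ 0.095  0.019 -0.995] X [0.994 0.059 0.096]
```

play_rows:
  rows:
    - [[0.95,0,-0.3],0]
    - [[0.95,0,-0.25],0]
    - [[0.95,0,-0.2],0]

```text
clock: 6.1
tcp_pos: [1.0379, 0.052, 0.3612]
tcp_rot: [-179.3, -11.8, 3.3]
force: [0.1, 0.1, 0.5]
opening: 0.0005
```

```bash
python3 go.py; python3 -c "
from workcell import ctrl;print(ctrl.get_obs()['q'])"
```

```text
6.1 [1.0379 0.052  0.3612] [-179.33  -11.82    3.32] [ -0.5  63.5   1.4   1.5 103.3  86.6] F [0.1 0.1 0.5]
Z [ 0.204  0.023 -0.979] X [0.977 0.057 0.205]
[ -0.49722954  63.45296271   1.44299308   1.48764581 103.34849731
  86.60221203]
```

play_rows:
  rows:
    - [[0.95,0,-0.2],0]
    - [[0.95,0,-0.17],0]
    - [[0.95,0,-0.14],0]
    - [[0.95,0,-0.1],0]
    - [[0.95,0,-0.07],0]
    - [[0.95,0,-0.03],0]
    - [[0.95,0,0],0]
    - [[0.95,0,0.03],0]

```text
clock: 6.9
tcp_pos: [1.113, 0.0586, 0.404]
tcp_rot: [-179.6, -28.8, 3.3]
force: [-0.1, 0.3, -0.7]
opening: 0.0003
```

```bash
python3 go.py
```

```text
6.9 [1.113  0.0586 0.404 ] [-179.61  -28.82    3.27] [-0.3 62.7  1.4  2.1 87.1 86.8] F [-0.1  0.3 -0.7]
Z [ 0.481  0.034 -0.876] X [0.875 0.05  0.482]
```

play_rows:
  rows:
    - [[0.95,0,0.06],0]
    - [[0.95,0,0.09],0]
    - [[0.95,0,0.12],0]
    - [[0.95,0,0.15],0]

```text
clock: 7.3
tcp_pos: [1.148, 0.0616, 0.4293]
tcp_rot: [-179.7, -37.2, 3.3]
force: [0.2, 0.8, -0.4]
opening: 0.0006
```

```bash
python3 - <<'E'
from h import *
pc=np.load("fit.npz")["pc"]; n=Rz(pc[2])@N; print(n)
for c in KY: print(c,(key(pc,c)+.06*n).round(4))
E
python3 go.py .592 .164 .3
```

```text
[-0.64021933 -0.05740319  0.76604444]
red [0.5978 0.2064 0.133 ]
yellow [0.6022 0.1566 0.133 ]
green [0.6067 0.1068 0.133 ]
blue [0.6112 0.057  0.133 ]
7.3 [1.148  0.0616 0.4293] [-179.75  -37.25    3.29] [-0.2 62.6  1.4  2.4 78.8 86.8] F [ 0.2  0.8 -0.4]
Z [ 0.604  0.039 -0.796] X [0.795 0.046 0.605]
[0.592 0.164 0.3  ] [-1.0309 -0.2703 -0.4577]
```

play_rows:
  rows:
    - [[-0.08,-0.02,-0.04],0]
    - [[-0.08,-0.02,-0.04],0]
    - [[-0.08,-0.02,-0.04],0]
    - [[-0.08,-0.02,-0.04],0]
    - [[-0.08,-0.02,-0.04],0]
    - [[-0.08,-0.02,-0.04],0]
    - [[-0.08,-0.02,-0.04],0]
    - [[-0.08,-0.02,-0.04],0]
    - [[-0.08,-0.02,-0.04],0]
    - [[-0.08,-0.02,-0.04],0]
    - [[-0.08,-0.02,-0.04],0]
    - [[-0.08,-0.02,-0.04],0]

```text
clock: 8.5
tcp_pos: [0.6599, 0.1427, 0.3822]
tcp_rot: [-179.6, -42.0, 3.0]
force: [-0.4, 0.4, 0.3]
opening: 0.0005
```

```bash
python3 go.py .54 .153 .28 .564 .153 .179
```

```text
8.5 [0.6599 0.1427 0.3822] [-179.63  -42.01    3.01] [  9.3 -17.  108.3  -5.2  46.9  98.3] F [-0.4  0.4  0.3]
Z [ 0.668  0.042 -0.743] X [0.742 0.039 0.669]
[0.54  0.153 0.28 ] [-0.3139 -0.0333 -0.0074]
[0.564 0.153 0.179] [-0.0996  0.0037  0.1822]
```

play_rows:
  rows:
    - [[-0.08,-0.01,0],0]
    - [[-0.08,-0.01,0],0]
    - [[-0.08,-0.01,0],0]
    - [[-0.08,0,0],0]
    - [[-0.04,0,0.05],0]
    - [[-0.03,0,0.06],0]
    - [[-0.02,0,0.06],0]
    - [[0,0,0],0]

```text
clock: 9.3
tcp_pos: [0.5666, 0.1579, 0.2219]
tcp_rot: [-178.5, -46.4, 2.5]
force: [-0.2, -0.4, -0.4]
opening: 0.0004
```

```bash
python3 go.py .5948 .156 .142
python3 - <<'E'
from h import *
s=ctrl.camera("scene");t=ctrl.camera("top")
c=cv2.resize(s[200:360,220:400],None,fx=3,fy=3)
d=cv2.resize(t[150:250,225:325],None,fx=2.5,fy=2.5)
im=np.zeros((480,795,3),np.uint8);im[:,:540]=c;im[:250,542:792]=d
cv2.imwrite("pics/k1.png",im);o=ctrl.get_obs();print(proj("scene",o["tcp_pos"]),proj("top",o["tcp_pos"]))
E
```

```text
9.3 [0.5666 0.1579 0.2219] [-178.52  -46.35    2.52] [ 13.6 -26.3 131.8 -13.5  29.1 109.5] F [-0.2 -0.4 -0.4]
Z [ 0.722  0.058 -0.69 ] X [0.69  0.03  0.724]
[0.5948 0.156  0.142 ] [-0.0768  0.0102  0.1508]
[[367.65334059 229.37088011]] [[254.74095455 215.61977979]]
```

View pics/k1.png

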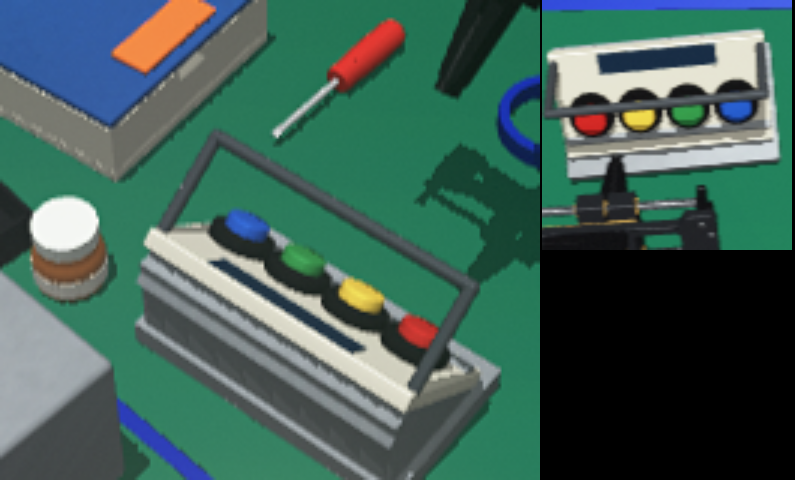

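Viewed (7 pictures): the tip shows at (445,93) in the scene crop and (616,160) in the top crop, both within 1–2 px of prediction. The yellow key and guard bar lie clear ahead. The lean has drifted to 46°, which is usable.

play_rows:
  rows:
    - [[-0.02,0.003,0.04],0]
    - [[-0.02,0.003,0.04],0]
    - [[-0.02,0.003,0.035],0]
    - [[-0.015,0,0.03],0]
    - [[0,0,0],0]

```text
clock: 9.9
tcp_pos: [0.6055, 0.1596, 0.1763]
tcp_rot: [-177.9, -48.9, 2.1]
force: [-0.0, -0.3, 0.0]
opening: 0.0003
```

```bash
cat > k.py <<'E'
import sys; from h import *
pc=np.load("fit.npz")["pc"];n=Rz(pc[2])@N;u=Rz(pc[2])@U;v=Rz(pc[2])@np.array([0,1,0])
o=ctrl.get_obs();R=Ro.from_euler("xyz",o["tcp_rot"],degrees=True).as_matrix()
k=key(pc,sys.argv[1])-.001*v; d=o["tcp_pos"]-k
print("clk",o["clock"].__round__(2),"rot",o["tcp_rot"].round(1),"q",o["q"].round(1),"off-key n,u,v mm",(1e3*np.array([d@n,d@u,d@v])).round(1),"F.n",(o["force"]@n).round(1))
T=lambda w:((R.T@w)/.5).round(4)
print("unit 10mm: -n",T(-.01*n),"u",T(.01*u),"v",T(.01*v))
for h in map(float,sys.argv[2:]): print("to",h,T(k+h*n-o["tcp_pos"]))
E
python3 k.py yellow .06 .02
```

```text
clk 9.9 rot [-177.9  -48.9    2.1] q [ 12.5 -17.5 131.3 -18.5  18.4 114.5] off-key n,u,v mm [90.9 30.5  3.7] F.n 0.0
unit 10mm: -n [-0.0031  0.0001  0.0198] u [ 0.0197 -0.0007  0.0031] v [-0.0007 -0.02   -0.0001]
to 0.06 [-0.0696  0.0097  0.0517]
to 0.02 [-0.082   0.0099  0.1307]
```

The wrist's q5 is at its lower limit (18.4°), so the lean is too large here. I'll fit the arm's kinematics to the logged poses to see which lean is feasible at the keys.

```bash
cat > fk.py <<'E'
from h import *
D=np.array([[-7.4,98.9,90.1,-10.1,.6,.5468,-.0402,.3214],[52.6,12.6,116.7,-.5,.7,.9244,.0492,.4249],[62.6,1.4,78.8,-.2,2.4,1.148,.0616,.4293],[-17,108.3,46.9,9.3,-5.2,.6599,.1427,.3822],[7.13,94.63,78.35,-68.22,0,.28994,-.5811,.21352],[3.5,111,67.3,-21.2,.7,.5415,-.1494,.0901],[63.5,1.4,103.3,-.5,1.5,1.0379,.052,.3612],[-17.5,131.3,18.4,12.5,-18.5,.6055,.1596,.1763],[-26.3,131.8,29.1,13.6,-13.5,.5666,.1579,.2219]])
e=lambda a,d:Ro.from_euler(a,d,degrees=True).as_matrix()
def fk(g,q1,q2,q3,q4,q5,s4=1):
    a,h,l1,l2,e3,L=g
    B=e("z",q1);A=B@e("y",q2);F=A@e("y",q3);W=F@e("z",s4*q4)@e("y",q5)
    return B@[a,0,h]+A@[0,0,l1]+F@[e3,0,l2]+W@[0,0,L],W[:,2]
def res(g,s): return np.concatenate([fk(g,d[3],d[0],d[1],d[4],d[2],s)[0]-d[5:] for d in D])
best=min((least_squares(res,[.0,.4,.5,.5,0,.25],args=(s,)) for s in(1,-1)),key=lambda r:r.cost)
G=best.x
def ik(p,z): # q4=free; finds q1..q5 for position and tool direction
    f=lambda q:np.concatenate([fk(G,*q)[0]-p,.3*(fk(G,*q)[1]-z)])
    return least_squares(f,[12,-5,120,0,35],bounds=([-149,-58,1.5,-77,18.4],[149,133,155,257,153]))
if __name__=="__main__":
    print(G.round(4),np.abs(best.fun).max(),[np.abs(least_squares(res,G,args=(s,)).fun).max().round(4) for s in(1,-1)])
    pc=np.load("fit.npz")["pc"];n=Rz(pc[2])@N
    for c in("yellow","blue"):
        for t in(25,30,35,40,45):
            for h in(-.006,.08):
                az=.07;z=np.array([np.sin(np.radians(t))*np.cos(az),np.sin(np.radians(t))*np.sin(az),-np.cos(np.radians(t))])
                r=ik(key(pc,c)+h*n,z);print(c,t,h,r.x.round(1),r.cost.round(6))
E
python3 fk.py
```

```text
[0.0077 0.2243 0.4473 0.6088 0.0475 0.2833] 0.07722936955188899 [np.float64(0.0542), np.float64(0.0772)]
yellow 25 -0.006 [ 16.1   3.4 115.1  -8.4  37.4] 0.0
yellow 25 0.08 [ 17.4  -8.6 119.5  -7.9  45. ] 0.0
yellow 30 -0.006 [ 16.6   1.6 118.1 -12.1  31.4] 0.0
yellow 30 0.08 [ 18.  -10.9 122.6 -11.   39.5] 0.0
yellow 35 -0.006 [ 17.2   0.2 121.1 -17.7  25.4] 0.0
yellow 35 0.08 [ 18.6 -12.8 125.7 -15.   34. ] 0.0
yellow 40 -0.006 [ 17.7  -0.8 123.8 -26.8  19.7] 0.0
yellow 40 0.08 [ 19.3 -14.5 128.6 -20.8  28.5] 0.0
yellow 45 -0.006 [ 19.5  -1.3 125.4 -42.7  18.4] 8.2e-05
yellow 45 0.08 [ 19.9 -15.8 131.4 -29.5  23.2] 0.0
blue 25 -0.006 [  5.6   2.1 116.4  -1.1  36.5] 0.0
blue 25 0.08 [  5.7 -10.2 120.9  -1.   44.3] 0.0
blue 30 -0.006 [  5.7   0.3 119.5  -1.7  30.2] 0.0
blue 30 0.08 [  5.7 -12.6 124.1  -1.4  38.5] 0.0
blue 35 -0.006 [  5.7  -1.2 122.5  -2.5  23.7] 0.0
blue 35 0.08 [  5.8 -14.7 127.2  -1.9  32.6] 0.0
blue 40 -0.006 [  5.9  -2.3 124.8  -3.9  18.4] 1.2e-05
blue 40 0.08 [  5.9 -16.5 130.2  -2.7  26.4] 0.0
blue 45 -0.006 [  6.4  -3.6 125.2  -7.4  18.4] 0.000403
blue 45 0.08 [  6.  -18.  133.1  -4.1  20. ] 0.0
```

```bash
sed -i 's/a,h,l1,l2,e3,L=g/a,h,l1,l2,e3,L,b=g/; s/\[a,0,h\]/[a,b,h]/; s/0,.25\],args/0,.25,.05],args/' fk.py; python3 fk.py
```

```text
[-0.      0.2229  0.4522  0.6133  0.0426  0.2915  0.0536] 0.0005235961786544119 [np.float64(0.0005), np.float64(0.0509)]
yellow 25 -0.006 [ 10.6   2.6 115.6  -4.6  37. ] 0.0
yellow 25 0.08 [ 11.2  -9.2 119.9  -4.3  44.5] 0.0
yellow 30 -0.006 [ 10.8   0.8 118.8  -6.7  30.7] 0.0
yellow 30 0.08 [ 11.5 -11.5 123.1  -6.   38.8] 0.0
yellow 35 -0.006 [ 11.1  -0.7 121.8  -9.9  24.4] 0.0
yellow 35 0.08 [ 11.9 -13.6 126.2  -8.3  32.9] 0.0
yellow 40 -0.006 [ 11.5  -1.8 124.5 -15.6  18.4] 1e-06
yellow 40 0.08 [ 12.3 -15.4 129.3 -11.8  26.9] 0.0
yellow 45 -0.006 [ 13.3  -2.4 125.  -27.6  18.4] 0.000265
yellow 45 0.08 [ 12.6 -16.7 132.1 -17.4  20.8] 0.0
blue 25 -0.006 [ -0.2   1.4 117.    2.9  36.8] 0.0
blue 25 0.08 [ -0.8 -10.8 121.3   2.9  44.6] 0.0
blue 30 -0.006 [ -0.3  -0.5 120.2   4.3  30.5] 0.0
blue 30 0.08 [ -1.  -13.3 124.6   4.   38.9] 0.0
blue 35 -0.006 [ -0.5  -2.1 123.3   6.4  24.1] 0.0
blue 35 0.08 [ -1.3 -15.5 127.8   5.5  33. ] 0.0
blue 40 -0.006 [ -0.8  -3.3 125.9  10.2  18.4] 5e-06
blue 40 0.08 [ -1.5 -17.5 130.9   7.8  26.9] 0.0
blue 45 -0.006 [ -2.3  -4.7 126.6  19.   18.4] 0.000332
blue 45 0.08 [ -1.8 -19.  133.8  11.6  20.7] 0.0
```

```bash
cat > sim.py <<'E'
from fk import *
def step(q,d,w):
    p0,z0=fk(G,*q);f=lambda x:np.concatenate([fk(G,*x)[0]-p0-d,w*(fk(G,*x)[1]-z0)])
    return least_squares(f,q,bounds=([-149,-58,1.44,-77,18.33],[149,133,155.2,257,153])).x
ln=lambda q:np.degrees(np.arccos(-fk(G,*q)[1][2]))
q0=np.array([12.5,-17.5,131.3,-18.5,18.4])
for w in(.5,1.):
  for D_ in(.1,.4):
    for a in range(0,360,45):
        d=D_*np.array([np.cos(np.radians(a)),0.08*np.cos(np.radians(a)),np.sin(np.radians(a))])
        q=step(q0,d,w);p=fk(G,*q)[0]
        print(w,D_,a,"lean",ln(q).round(1),"moved",(p-fk(G,*q0)[0]).round(3),q.round(0))
E
python3 sim.py
```

```text
0.5 0.1 0 lean 47.9 moved [0.099 0.01  0.007] [ 11.  -4. 118. -17.  18.]
0.5 0.1 45 lean 48.9 moved [0.071 0.006 0.071] [ 11. -12. 120. -12.  24.]
0.5 0.1 90 lean 48.9 moved [-0.  -0.   0.1] [ 12. -24. 126. -12.  30.]
0.5 0.1 135 lean 48.9 moved [-0.071 -0.006  0.071] [ 14. -34. 135. -14.  31.]
0.5 0.1 180 lean 48.9 moved [-0.1   -0.008 -0.   ] [ 15. -35. 143. -18.  25.]
0.5 0.1 225 lean 47.6 moved [-0.078 -0.    -0.058] [ 16. -24. 141. -32.  18.]
0.5 0.1 270 lean 46.6 moved [-0.01   0.021 -0.077] [ 18.  -9. 132. -50.  18.]
0.5 0.1 315 lean 45.4 moved [ 0.067  0.018 -0.046] [ 14.  -2. 122. -31.  18.]
0.5 0.4 0 lean 48.9 moved [ 0.4    0.032 -0.   ] [ 9. 32. 77. -7. 22.]
0.5 0.4 45 lean 48.9 moved [0.283 0.023 0.283] [ 9.  9. 79. -5. 43.]
0.5 0.4 90 lean 48.9 moved [-0.  -0.   0.4] [ 13. -25.  98.  -7.  58.]
0.5 0.4 135 lean 47.2 moved [-0.26   0.004  0.295] [ 34. -58. 124. -24.  72.]
0.5 0.4 180 lean 50.2 moved [-0.411  0.055 -0.016] [ 84. -58. 155. -51.  83.]
0.5 0.4 225 lean 41.6 moved [-0.261  0.032 -0.232] [ 40. -15. 155. -77.  27.]
0.5 0.4 270 lean 34.9 moved [ 0.024  0.054 -0.3
[... 617 characters left out ...]
 -13. 133. -42.  18.]
1.0 0.1 315 lean 47.1 moved [ 0.06   0.028 -0.02 ] [ 15.  -6. 123. -28.  18.]
1.0 0.4 0 lean 48.9 moved [ 0.4    0.032 -0.   ] [ 9. 32. 77. -7. 22.]
1.0 0.4 45 lean 48.9 moved [0.283 0.023 0.283] [ 9.  9. 79. -5. 43.]
1.0 0.4 90 lean 48.9 moved [-0.  -0.   0.4] [ 12. -25.  98.  -7.  58.]
1.0 0.4 135 lean 48.4 moved [-0.254  0.01   0.298] [ 34. -58. 125. -23.  70.]
1.0 0.4 180 lean 49.3 moved [-0.414  0.075 -0.02 ] [ 84. -58. 155. -50.  79.]
1.0 0.4 225 lean 45.9 moved [-0.257  0.061 -0.196] [ 44. -20. 155. -77.  29.]
1.0 0.4 270 lean 41.8 moved [ 0.003  0.095 -0.21 ] [ 26.  13. 124. -77.  18.]
1.0 0.4 315 lean 47.7 moved [ 0.283  0.125 -0.243] [ 20.  41.  89. -77.  18.]
```

```bash
cat >> sim.py <<'E'
E
python3 - <<'E' | tail -20
import contextlib,io
with contextlib.redirect_stdout(io.StringIO()):
    from sim import *
for st in([.46,.12,.2],[.46,.12,.25],[.43,.12,.16]):
    q=ik(np.array(st),np.array([.75,.045,-.66])).x; print("start",q.round(1),ln(q).round(1),fk(G,*q)[0].round(3))
    for i in range(6):
        q=step(q,.2*np.array([-.88,-.05,-.48]),.7)
        print(ln(q).round(1),fk(G,*q)[0].round(3),fk(G,*q)[1].round(2),q.round(1))
E
python3 go.py .52 .14 .25 .44 .12 .2
```

```text
46.5 [0.336 0.188 0.143] [ 0.73 -0.   -0.69] [ 43.  -58.  155.2 -38.8  52.3]
46.7 [0.144 0.235 0.054] [ 0.73 -0.03 -0.69] [ 93.4 -36.3 155.2 -48.6  74.7]
46.7 [-0.032  0.225 -0.042] [ 0.73 -0.03 -0.69] [127.    0.3 143.  -35.6  74.2]
46.7 [-0.208  0.215 -0.138] [ 0.73 -0.03 -0.69] [145.4  28.6 122.7 -23.8  72.3]
46.1 [-0.353  0.256 -0.234] [ 0.72 -0.07 -0.69] [149.   49.7  99.3 -18.9  74.9]
45.2 [-0.485  0.319 -0.33 ] [ 0.7  -0.11 -0.7 ] [149.   69.5  71.9 -15.6  81.9]
start [ 12.2 -51.3 143.2 -10.2  40.2] 48.7 [0.46 0.12 0.25]
47.7 [0.334 0.191 0.147] [ 0.74 -0.   -0.67] [ 44.6 -58.  155.2 -40.9  52.8]
47.9 [0.142 0.233 0.058] [ 0.74 -0.03 -0.67] [ 94.7 -36.1 155.2 -49.4  75.9]
47.9 [-0.034  0.223 -0.038] [ 0.74 -0.03 -0.67] [127.9   0.8 142.6 -35.6  75.4]
47.9 [-0.21   0.213 -0.134] [ 0.74 -0.03 -0.67] [145.9  29.  122.2 -23.8  73.7]
47.2 [-0.353  0.258 -0.23 ] [ 0.73 -0.07 -0.68] [149.   50.   98.8 -19.2  76.3]
46.4 [-0.485  0.321 -0.326] [ 0.72 -0.11 -0.69] [149.   69.9  71.2 -15.9  83.4]
start [ 13.7 -54.9 153.2 -13.8  34.3] 48.7 [0.43 0.12 0.16]
46.7 [0.294 0.222 0.103] [ 0.73 -0.02 -0.69] [ 57.5 -48.  155.2 -49.   56. ]
46.9 [0.113 0.226 0.006] [ 0.73 -0.03 -0.68] [101.  -25.3 155.2 -48.3  72. ]
46.9 [-0.063  0.216 -0.09 ] [ 0.73 -0.03 -0.68] [132.2  11.6 139.3 -33.7  69.7]
46.9 [-0.239  0.206 -0.186] [ 0.73 -0.03 -0.68] [148.4  36.8 117.5 -22.3  70.1]
46.0 [-0.374  0.266 -0.282] [ 0.72 -0.07 -0.69] [149.   56.4  93.5 -18.6  74.1]
45.2 [-0.505  0.329 -0.378] [ 0.7  -0.12 -0.7 ] [149.   76.4  64.2 -15.2  82.8]
9.9 [0.6055 0.1596 0.1763] [-177.87  -48.86    2.08] [ 12.5 -17.5 131.3 -18.5  18.4 114.5] F [-0.  -0.3  0. ]
Z [ 0.751  0.064 -0.657] X [0.657 0.024 0.753]
[0.52 0.14 0.25] [-0.0023  0.0246 -0.2278]
[0.44 0.12 0.2 ] [-0.1815  0.0321 -0.057 ]
```

play_rows:
  rows:
    - [[0,0,-0.05],0]
    - [[0,0,-0.05],0]
    - [[0,0,-0.05],0]
    - [[0,0,0],0]

```text
clock: 10.3
tcp_pos: [0.5513, 0.156, 0.2433]
tcp_rot: [-177.4, -50.1, 1.8]
force: [0.3, 0.1, 0.8]
opening: 0.0005
```

play_rows:
  rows:
    - [[0,0,0],0]
    - [[0,0,0],0]
    - [[0,0,0],0]
    - [[0,0,0],0]
    - [[0,0,0],0]

```text
clock: 10.8
tcp_pos: [0.5531, 0.1563, 0.2472]
tcp_rot: [-177.3, -50.4, 1.7]
force: [0.4, -0.6, -0.4]
opening: 0.0005
```

```bash
python3 go.py .6 .15 .3
```

```text
10.8 [0.5531 0.1563 0.2472] [-177.33  -50.42    1.75] [ 13.8 -31.7 134.3 -14.2  28.  110.3] F [ 0.4 -0.6 -0.4]
Z [ 0.768  0.07  -0.636] X [0.637 0.019 0.771]
[0.6  0.15 0.3 ] [0.1409 0.0156 0.004 ]
```

play_rows:
  rows:
    - [[0.06,0.02,0.05],0]
    - [[0.06,0.02,0.05],0]
    - [[0.06,0.02,0.04],0]

```text
clock: 11.1
tcp_pos: [0.6653, 0.1336, 0.2647]
tcp_rot: [-177.4, -50.0, 2.0]
force: [0.5, -0.3, 0.8]
opening: 0.0005
```

play_rows:
  rows:
    - [[0.06,0.01,0.04],0]
    - [[0.06,0.01,0.04],0]
    - [[0.06,0.01,0.04],0]

```text
clock: 11.4
tcp_pos: [0.7745, 0.123, 0.2901]
tcp_rot: [-177.5, -49.6, 2.0]
force: [-0.4, 0.2, 0.1]
opening: 0.0002
```

```bash
python3 go.py .8 .1 .35
```

```text
11.4 [0.7745 0.123  0.2901] [-177.47  -49.61    1.96] [  5.   -2.9 107.5   0.4  25.7  91.6] F [-0.4  0.2  0.1]
Z [ 0.759  0.07  -0.647] X [0.648 0.022 0.762]
[0.8  0.1  0.35] [ 0.1233  0.0459 -0.042 ]
```

```bash
python3 - <<'E' | tail -40
import contextlib,io
with contextlib.redirect_stdout(io.StringIO()):
    from sim import *
Z=np.array([.759,.07,-.647]);Z/=np.linalg.norm(Z)
for st,el in(([.47,.094,.27],.48),([.44,.094,.17],.2)):
    q=ik(np.array(st),Z).x; print("start",q.round(1),ln(q).round(1),fk(G,*q)[0].round(3))
    for i in range(16):
        a=np.radians(q[0]);d=np.array([-np.cos(a),-np.sin(a),-el]);d/=np.linalg.norm(d)
        q=step(q,.08*d,1.)
        if i%2: print(i,ln(q).round(1),fk(G,*q)[0].round(3),fk(G,*q)[1].round(2),q.round(1))
E
python3 go.py .62 .11 .32 .48 .095 .28
```

```text
start [  4.6 -52.7 142.3   0.8  40.7] 49.7 [0.47  0.094 0.27 ]
1 48.7 [0.425 0.123 0.19 ] [ 0.75  0.06 -0.66] [ 13.9 -58.  151.5 -11.4  38.7]
3 47.2 [0.387 0.156 0.145] [ 0.73  0.04 -0.68] [ 26.4 -58.  155.2 -26.4  41.1]
5 45.5 [0.344 0.183 0.139] [ 0.71  0.01 -0.7 ] [ 39.2 -58.  155.2 -35.3  50.1]
7 44.0 [0.297 0.198 0.134] [ 0.69 -0.02 -0.72] [ 51.6 -58.  155.2 -40.2  60. ]
9 43.0 [0.248 0.203 0.13 ] [ 0.68 -0.06 -0.73] [ 63.5 -58.  155.2 -42.4  70.1]
11 42.3 [0.199 0.198 0.128] [ 0.67 -0.09 -0.74] [ 74.9 -58.  155.2 -42.7  80. ]
13 42.0 [0.153 0.185 0.127] [ 0.66 -0.13 -0.74] [ 86.  -58.  155.2 -41.6  89.4]
15 42.0 [0.11  0.165 0.127] [ 0.65 -0.16 -0.74] [ 96.8 -58.  155.2 -39.2  98.1]
start [ 5.200e+00 -5.730e+01  1.535e+02  1.000e-01  3.410e+01] 49.7 [0.44  0.094 0.17 ]
1 48.2 [0.406 0.139 0.149] [ 0.74  0.05 -0.67] [ 19.6 -58.  155.2 -19.3  37.3]
3 46.6 [0.362 0.176 0.143] [ 0.73  0.02 -0.69] [ 34.6 -58.  155.2 -33.1  46.2]
5 45.5 [0.31  0.198 0.139] [ 0.71 -0.01 -0.7 ] [ 49.4 -58.  155.2 -40.7  57.4]
7 44.8 [0.254 0.206 0.136] [ 0.7  -0.05 -0.71] [ 63.7 -58.  155.2 -44.2  69.3]
9 44.5 [0.199 0.2   0.135] [ 0.7  -0.09 -0.71] [ 77.2 -58.  155.2 -44.9  81.1]
11 44.7 [0.147 0.182 0.136] [ 0.69 -0.13 -0.71] [ 90.2 -58.  155.2 -43.8  92.3]
13 45.2 [0.101 0.155 0.138] [ 0.69 -0.16 -0.7 ] [102.8 -58.  155.2 -40.9 102.8]
15 46.1 [0.06  0.12  0.141] [ 0.7  -0.19 -0.69] [115.5 -58.  155.2 -36.2 112.3]
11.4 [0.7745 0.123  0.2901] [-177.47  -49.61    1.96] [  5.   -2.9 107.5   0.4  25.7  91.6] F [-0.4  0.2  0.1]
Z [ 0.759  0.07  -0.647] X [0.648 0.022 0.762]
[0.62 0.11 0.32] [-0.1551  0.0033 -0.275 ]
[0.48  0.095 0.28 ] [-0.2429  0.0132 -0.1628]
```

```bash
python3 - <<'E' | tail -40
import contextlib,io
with contextlib.redirect_stdout(io.StringIO()):
    from sim import *
Z=np.array([.759,.07,-.647]);Z/=np.linalg.norm(Z)
for st in([.46,.094,.25],[.44,.094,.17]):
  for D_ in(.05,.1):
    q=ik(np.array(st),Z).x; print(D_,"start",q.round(1),ln(q).round(1),fk(G,*q)[0].round(3))
    for i in range(16):
        p,z=fk(G,*q);d=np.array([0,0,.223])-(p-G[5]*z);d/=np.linalg.norm(d)
        q=step(q,D_*d,1.)
        if i%3==0: print(i,ln(q).round(1),fk(G,*q)[0].round(3),fk(G,*q)[1].round(2),q.round(1),d.round(2))
E
```

```text
0.05 start [  4.7 -54.7 145.    0.6  40.1] 49.7 [0.46  0.094 0.25 ]
0 49.5 [0.445 0.089 0.215] [ 0.76  0.07 -0.65] [  4.  -58.  149.4   1.4  39.1] [-0.72 -0.22 -0.65]
3 48.1 [0.432 0.085 0.149] [ 0.74  0.06 -0.67] [  3.8 -58.  155.2   1.1  34.7] [-0.84 -0.26 -0.47]
6 45.9 [0.424 0.083 0.141] [ 0.72  0.05 -0.7 ] [  4.  -58.  155.2  -0.   36.9] [-0.84 -0.27 -0.47]
9 43.8 [0.416 0.081 0.133] [ 0.69  0.04 -0.72] [  4.2 -58.  155.2  -1.   39. ] [-0.84 -0.27 -0.47]
12 41.6 [0.408 0.078 0.125] [ 0.66  0.03 -0.75] [  4.4 -58.  155.2  -1.9  41.3] [-0.84 -0.27 -0.47]
15 39.4 [0.4   0.076 0.118] [ 0.63  0.02 -0.77] [  4.5 -58.  155.2  -2.7  43.5] [-0.84 -0.28 -0.47]
0.1 start [  4.7 -54.7 145.    0.6  40.1] 49.7 [0.46  0.094 0.25 ]
0 49.2 [0.439 0.088 0.176] [ 0.75  0.07 -0.65] [  3.9 -58.  153.    1.5  35.8] [-0.72 -0.22 -0.65]
3 45.2 [0.421 0.083 0.138] [ 0.71  0.05 -0.7 ] [  4.2 -58.  155.2  -0.5  37.6] [-0.84 -0.27 -0.47]
6 40.8 [0.405 0.078 0.123] [ 0.65  0.02 -0.76] [  4.7 -58.  155.2  -2.5  42. ] [-0.84 -0.28 -0.47]
9 36.4 [0.387 0.073 0.109] [ 0.59  0.   -0.8 ] [  5.  -58.  155.2  -3.9 
[... 928 characters left out ...]
-0.3  -0.47]
0.1 start [ 5.200e+00 -5.730e+01  1.535e+02  1.000e-01  3.410e+01] 49.7 [0.44  0.094 0.17 ]
0 48.5 [0.431 0.091 0.15 ] [ 0.75  0.06 -0.66] [  5.1 -58.  155.2  -0.3  34.3] [-0.82 -0.27 -0.51]
3 44.2 [0.416 0.087 0.134] [ 0.7   0.04 -0.72] [  5.7 -58.  155.2  -2.6  38.7] [-0.83 -0.29 -0.47]
6 39.8 [0.399 0.082 0.119] [ 0.64  0.02 -0.77] [  6.1 -58.  155.2  -4.3  43.2] [-0.83 -0.3  -0.47]
9 35.4 [0.381 0.076 0.106] [ 0.58 -0.01 -0.81] [  6.4 -58.  155.2  -5.6  47.7] [-0.83 -0.3  -0.47]
12 31.1 [0.362 0.069 0.094] [ 0.52 -0.03 -0.86] [  6.5 -58.  155.2  -6.6  52.3] [-0.83 -0.31 -0.47]
15 26.8 [0.343 0.062 0.083] [ 0.45 -0.06 -0.89] [  6.5 -57.8 155.2  -7.4  56.7] [-0.83 -0.31 -0.47]
```

play_rows:
  rows:
    - [[-0.06,0.002,-0.053],0]
    - [[-0.06,0.002,-0.053],0]
    - [[-0.06,0.002,-0.053],0]
    - [[-0.06,0.002,-0.053],0]
    - [[-0.06,0.002,-0.053],0]
    - [[-0.06,0.002,-0.053],0]
    - [[-0.06,0.002,-0.053],0]
    - [[-0.06,0.002,-0.053],0]

```text
clock: 12.2
tcp_pos: [0.4591, 0.0925, 0.2277]
tcp_rot: [-177.6, -47.9, 1.8]
force: [-0.3, 0.3, 2.5]
opening: 0.0007
```

```bash
cat > inw.py <<'E'
from fk import *
o=ctrl.get_obs();R=Ro.from_euler("xyz",o["tcp_rot"],degrees=True).as_matrix()
d=np.array([0,0,.223])-(o["tcp_pos"]-G[5]*R[:,2]);d/=np.linalg.norm(d)
print("lean",np.degrees(np.arccos(-R[2,2])).round(1),"Z",R[:,2].round(3),"inward dir world",d.round(2),"tool units/0.1m",(R.T@d*.2).round(3))
E
python3 inw.py;python3 go.py .44 .09 .18
```

```text
lean 47.9 Z [ 0.739  0.065 -0.67 ] inward dir world [-0.75 -0.23 -0.62] tool units/0.1m [-0.194  0.039 -0.031]
12.2 [0.4591 0.0925 0.2277] [-177.64  -47.86    1.83] [  4.7 -53.2 145.8   0.4  39.4  91.6] F [-0.3  0.3  2.5]
Z [ 0.739  0.065 -0.67 ] X [0.671 0.021 0.741]
[0.44 0.09 0.18] [-0.0964  0.0052  0.0353]
```

play_rows:
  rows:
    - [[-0.09,0.018,0],0]
    - [[-0.09,0.018,-0.01],0]
    - [[-0.19,0.045,-0.05],0]
    - [[-0.19,0.045,-0.05],0]
    - [[-0.19,0.045,-0.05],0]
    - [[-0.19,0.045,-0.05],0]

```text
clock: 12.8
tcp_pos: [0.4029, 0.0727, 0.1237]
tcp_rot: [-179.8, -40.1, 2.1]
force: [-0.2, -0.4, 0.1]
opening: 0.0004
```

```bash
python3 inw.py;python3 go.py
```

```text
lean 40.1 Z [ 0.643  0.026 -0.765] inward dir world [-0.84 -0.25 -0.48] tool units/0.1m [-0.192  0.044 -0.035]
12.8 [0.4029 0.0727 0.1237] [-179.85  -40.06    2.09] [  3.  -58.6 155.1  -0.7  43.4  91.2] F [-0.2 -0.4  0.1]
Z [ 0.643  0.026 -0.765] X [0.765 0.028 0.644]
```

play_rows:
  rows:
    - [[-0.19,0.04,-0.03],0]
    - [[-0.19,0.04,-0.02],0]
    - [[-0.19,0.04,-0.01],0]
    - [[-0.19,0.04,0],0]

```text
clock: 13.2
tcp_pos: [0.3727, 0.0679, 0.1025]
tcp_rot: [178.4, -33.0, 1.9]
force: [-0.3, 0.0, -0.2]
opening: 0.0004
```

```bash
python3 inw.py;python3 go.py .5 .13 .2; python3 k.py yellow .08 .03
```

```text
lean 33.1 Z [ 0.546 -0.009 -0.838] inward dir world [-0.83 -0.27 -0.48] tool units/0.1m [-0.193  0.05  -0.009]
13.2 [0.3727 0.0679 0.1025] [178.42 -33.04   1.91] [  4.5 -58.6 155.1  -3.9  50.6  94.7] F [-0.3  0.  -0.2]
Z [ 0.546 -0.009 -0.838] X [0.838 0.028 0.545]
[0.5  0.13 0.2 ] [ 0.3231 -0.115  -0.0255]
clk 13.2 rot [178.4 -33.    1.9] q [  4.5 -58.6 155.1  -3.9  50.6  94.7] off-key n,u,v mm [ 188.8 -200.8  -66.8] F.n 0.0
unit 10mm: -n [ 0.0024 -0.0013  0.0198] u [ 0.0198 -0.0008 -0.0025] v [-0.0009 -0.0199 -0.0012]
to 0.08 [ 0.4181 -0.163   0.1584]
to 0.03 [ 0.4301 -0.1693  0.2574]
```

play_rows:
  rows:
    - [[0.052,-0.02,0.015],0]
    - [[0.052,-0.02,0.015],0]
    - [[0.052,-0.02,0.02],0]
    - [[0.052,-0.02,0.02],0]
    - [[0.052,-0.02,0.02],0]
    - [[0.052,-0.02,0.02],0]
    - [[0.052,-0.02,0.02],0]
    - [[0.03,-0.01,0.01],0]
    - [[0,0,0],0]

```text
clock: 14.1
tcp_pos: [0.591, 0.1525, 0.1647]
tcp_rot: [178.5, -34.1, 1.8]
force: [-1.1, 0.5, 0.0]
opening: 0.0005
```

```bash
python3 k.py yellow .06 .03
```

```text
clk 14.1 rot [178.5 -34.1   1.8] q [ 13.2 -13.7 124.4 -13.2  36.7 110.1] off-key n,u,v mm [91.7 11.6 -2.1] F.n 0.7
unit 10mm: -n [ 0.002  -0.0013  0.0199] u [ 0.0199 -0.0008 -0.0021] v [-0.001  -0.0199 -0.0012]
to 0.06 [-0.0168 -0.0073  0.0652]
to 0.03 [-0.0107 -0.0111  0.1248]
```

play_rows:
  rows:
    - [[-0.015,-0.004,0.03],0]
    - [[-0.006,-0.004,0.032],0]
    - [[0,-0.003,0.032],0]
    - [[0.002,0,0.025],0]
    - [[0,0,0],0]

```text
clock: 14.6
tcp_pos: [0.617, 0.1566, 0.1105]
tcp_rot: [178.4, -34.2, 1.8]
force: [-0.3, -0.4, 0.5]
opening: 0.0004
```

```bash
python3 k.py yellow .01 -.006; python3 - <<'E'
from h import *
s=ctrl.camera("scene");t=ctrl.camera("top")
c=cv2.resize(s[220:350,240:400],None,fx=3,fy=3)
d=cv2.resize(t[150:250,225:325],None,fx=3,fy=3)
im=np.zeros((390,785,3),np.uint8);im[:,:480]=c;im[:300,482:782]=d
cv2.imwrite("pics/k2.png",im)
E
```

```text
clk 14.6 rot [178.4 -34.2   1.8] q [ 13.   -6.  123.5 -15.8  30.  113.1] off-key n,u,v mm [33.3 -3.2 -0.3] F.n 0.6
unit 10mm: -n [ 0.002  -0.0013  0.0199] u [ 0.0199 -0.0008 -0.0021] v [-0.001  -0.0199 -0.0012]
to 0.01 [ 0.0109 -0.0038  0.0456]
to -0.006 [ 0.0142 -0.0059  0.0773]
```

View pics/k2.png

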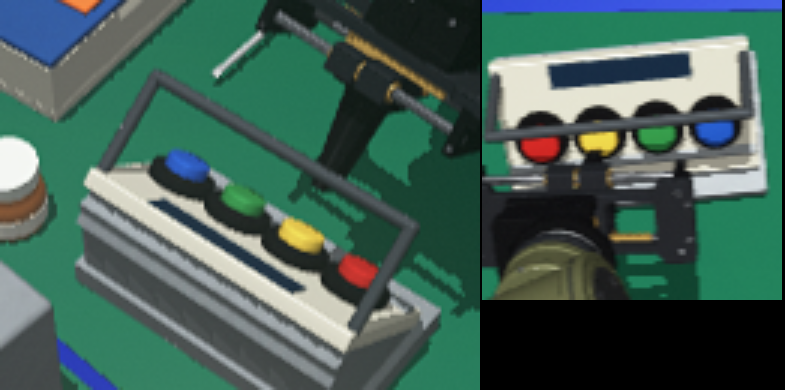

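Viewed (8 pictures): the tip sits right in front of the yellow key at (597,153) in the top crop, inside the bar and with clear space. Pressing yellow.

play_rows:
  rows:
    - [[0.004,-0.002,0.022],0]
    - [[0.004,-0.002,0.022],0]
    - [[0.002,0,0.016],0]
    - [[0.001,0,0.012],0]
    - [[0,0,0.01],0]
    - [[0,0,0.01],0]

```text
clock: 15.3
tcp_pos: [0.6486, 0.1597, 0.0843]
tcp_rot: [178.4, -34.2, 1.6]
force: [-91.1, -5.6, 80.6]
opening: 0.0004
```

```bash
python3 k.py yellow -.006
```

```text
clk 15.3 rot [178.4 -34.2   1.6] q [ 12.6   0.4 120.4 -17.4  26.8 114.7] off-key n,u,v mm [-7.2  4.3 -0.1] F.n 120.4
unit 10mm: -n [ 0.002  -0.0013  0.0199] u [ 0.0199 -0.0009 -0.0021] v [-0.001  -0.0199 -0.0012]
to -0.006 [-0.0088  0.0004 -0.0014]
```

Yellow bottomed hard: the reading was about 122 N, over the 120 N wrist limit. I'll back off now and use much smaller end steps for the other keys.

play_rows:
  rows:
    - [[-0.002,0,-0.02],0]
    - [[-0.004,0.001,-0.03],0]
    - [[-0.004,0.002,-0.035],0]
    - [[-0.006,0.003,-0.035],0]
    - [[0,0,0],0]

```text
clock: 15.8
tcp_pos: [0.6078, 0.1582, 0.1338]
tcp_rot: [178.4, -34.4, 1.7]
force: [1.2, -0.4, -0.4]
opening: 0.0003
```

```bash
python3 k.py blue .05 .03 .005
```

```text
clk 15.8 rot [178.4 -34.4   1.7] q [ 13.5  -9.  123.7 -15.4  32.7 112.9] off-key n,u,v mm [ 57.    4.9 102.1] F.n -1.1
unit 10mm: -n [ 0.0019 -0.0013  0.0199] u [ 0.0199 -0.0009 -0.002 ] v [-0.001  -0.0199 -0.0012]
to 0.05 [0.0018 0.2031 0.0276]
to 0.03 [0.0057 0.2005 0.0673]
to 0.005 [0.0105 0.1971 0.117 ]
```

play_rows:
  rows:
    - [[0,0.04,0],0]
    - [[0,0.042,0],0]
    - [[0,0.042,0],0]
    - [[0,0.042,0.003],0]
    - [[0,0.035,0.01],0]
    - [[0,0,0],0]

```text
clock: 16.4
tcp_pos: [0.6147, 0.0544, 0.1268]
tcp_rot: [178.3, -34.2, 1.8]
force: [-1.0, -0.1, 0.2]
opening: 0.0004
```

```bash
python3 k.py blue .03 .01 0
```

```text
clk 16.4 rot [178.3 -34.2   1.8] q [  0.5 -11.  126.2  -1.9  30.6  90.6] off-key n,u,v mm [53.2 -1.5 -1.9] F.n 0.8
unit 10mm: -n [ 0.002  -0.0013  0.0199] u [ 0.0199 -0.0008 -0.002 ] v [-0.001  -0.0199 -0.0012]
to 0.03 [ 0.0074 -0.007   0.0454]
to 0.01 [ 0.0114 -0.0097  0.0852]
to 0.0 [ 0.0134 -0.011   0.105 ]
```

play_rows:
  rows:
    - [[0.003,-0.003,0.028],0]
    - [[0.003,-0.003,0.028],0]
    - [[0.003,-0.002,0.024],0]
    - [[0.002,-0.001,0.01],0]
    - [[0,0,0],0]

```text
clock: 16.9
tcp_pos: [0.6463, 0.0595, 0.0886]
tcp_rot: [178.4, -34.1, 1.7]
force: [-0.4, -1.2, -0.5]
opening: 0.0009
```

```bash
python3 k.py blue 0 -.003 -.006
```

```text
clk 16.9 rot [178.4 -34.1   1.7] q [  1.1  -3.2 123.4  -3.1  25.8  92.4] off-key n,u,v mm [ 3.4 -1.5  0.4] F.n -0.0
unit 10mm: -n [ 0.002  -0.0013  0.0199] u [ 0.0199 -0.0009 -0.0021] v [-0.001  -0.0199 -0.0013]
to 0.0 [0.0038 0.0001 0.0064]
to -0.003 [ 0.0044 -0.0003  0.0124]
to -0.006 [ 0.005  -0.0007  0.0183]
```

play_rows:
  rows:
    - [[0.002,0,0.006],0]
    - [[0.001,0,0.006],0]
    - [[0,0,0.004],0]

```text
clock: 17.2
tcp_pos: [0.6516, 0.0601, 0.0828]
tcp_rot: [178.3, -34.0, 1.7]
force: [-13.5, -0.5, 12.4]
opening: 0.0002
```

```bash
python3 k.py blue -.006
```

```text
clk 17.2 rot [178.3 -34.    1.7] q [  1.2  -2.  122.8  -3.2  25.2  92.5] off-key n,u,v mm [-4.5 -1.1  0.5] F.n 18.1
unit 10mm: -n [ 0.0021 -0.0013  0.0198] u [ 0.0199 -0.0009 -0.0021] v [-0.001  -0.0199 -0.0012]
to -0.006 [0.0026 0.0006 0.0028]
```

play_rows:
  rows:
    - [[0,0,0.003],0]
    - [[0,0,0.003],0]

```text
clock: 17.4
tcp_pos: [0.652, 0.0601, 0.0826]
tcp_rot: [178.3, -33.8, 1.7]
force: [-23.8, -1.1, 19.2]
opening: 0.0006
```

```bash
python3 k.py blue -.006
```

```text
clk 17.4 rot [178.3 -33.8   1.7] q [  1.2  -1.9 122.6  -3.3  25.4  92.5] off-key n,u,v mm [-4.8 -1.   0.5] F.n 30.0
unit 10mm: -n [ 0.0021 -0.0013  0.0198] u [ 0.0199 -0.0008 -0.0022] v [-0.001  -0.0199 -0.0012]
to -0.006 [0.0023 0.0007 0.0021]
```

Blue is bottomed: 30 N with almost no further travel. Retreat and move to green.

play_rows:
  rows:
    - [[0,0,-0.015],0]
    - [[-0.004,0.001,-0.03],0]
    - [[-0.004,0.002,-0.035],0]
    - [[0,-0.02,-0.02],0]
    - [[0,-0.035,0],0]
    - [[0,-0.035,0],0]
    - [[0,-0.015,0],0]
    - [[0,0,0],0]

```text
clock: 18.2
tcp_pos: [0.6215, 0.113, 0.1287]
tcp_rot: [178.4, -34.6, 1.6]
force: [-0.5, 0.8, 0.5]
opening: 0.0004
```

```bash
python3 k.py green .03 .005
```

```text
clk 18.2 rot [178.4 -34.6   1.6] q [  7.8  -8.7 124.1 -10.1  30.7 103.8] off-key n,u,v mm [46.9  9.   5.9] F.n 0.7
unit 10mm: -n [ 0.0019 -0.0013  0.0199] u [ 0.0199 -0.0009 -0.0019] v [-0.001  -0.0199 -0.0013]
to 0.03 [-0.0141  0.0103  0.0361]
to 0.005 [-0.0094  0.0069  0.0858]
```

play_rows:
  rows:
    - [[-0.008,0.006,0.02],0]
    - [[-0.005,0.003,0.025],0]
    - [[0.001,0,0.024],0]
    - [[0.001,0,0.014],0]
    - [[0,0,0],0]

```text
clock: 18.7
tcp_pos: [0.6417, 0.1053, 0.0874]
tcp_rot: [178.4, -34.5, 1.4]
force: [-1.2, 0.3, 0.0]
opening: 0.0004
```

```bash
python3 k.py green 0 -.006
```

```text
clk 18.7 rot [178.4 -34.5   1.4] q [  6.6  -2.8 123.2 -10.5  25.6 103.8] off-key n,u,v mm [ 2.8 -2.7 -3.6] F.n 0.7
unit 10mm: -n [ 0.0019 -0.0014  0.0199] u [ 0.0199 -0.0009 -0.0019] v [-0.0011 -0.0199 -0.0013]
to 0.0 [ 0.0055 -0.0078  0.0045]
to -0.006 [ 0.0066 -0.0086  0.0164]
```

play_rows:
  rows:
    - [[0.004,-0.006,0.005],0]
    - [[0.002,-0.002,0.006],0]
    - [[0,0,0.005],0]
    - [[0,0,0.003],0]

```text
clock: 19.1
tcp_pos: [0.6476, 0.1079, 0.0822]
tcp_rot: [178.2, -34.1, 1.4]
force: [-29.6, -2.7, 23.7]
opening: 0.0005
```

```bash
python3 k.py green -.006
```

```text
clk 19.1 rot [178.2 -34.1   1.4] q [  7.   -1.3 122.2 -11.3  25.7 104.9] off-key n,u,v mm [-5.1 -1.4 -1.5] F.n 37.3
unit 10mm: -n [ 0.002  -0.0015  0.0198] u [ 0.0199 -0.0009 -0.0021] v [-0.0011 -0.0199 -0.0013]
to -0.006 [ 0.0027 -0.0033  0.0013]
```

Green is bottomed at 37 N and n = −5.1 mm. Retreat clear.

play_rows:
  rows:
    - [[0,0,-0.015],0]
    - [[-0.004,0,-0.03],0]
    - [[-0.01,0,-0.04],0]
    - [[-0.02,0,-0.06],0]
    - [[-0.04,0,-0.07],0]
    - [[-0.04,0,-0.07],0]
    - [[-0.02,0,-0.04],0]
    - [[0,0,0],0]
    - [[0,0,0],0]

```text
clock: 20.0
tcp_pos: [0.4998, 0.112, 0.1893]
tcp_rot: [178.5, -35.0, 1.4]
force: [-0.6, -0.9, -1.0]
opening: 0.0005
```

```bash
python3 go.py; python3 - <<'E'
from h import *
s=ctrl.camera("scene");cv2.imwrite("pics/end.png",cv2.resize(s[110:380,170:490],None,fx=2.4,fy=2.2))
a=cv2.imread("pics/scene0.png");d=cv2.absdiff(a,s).max(2)>40
for n,(x,y,w,h) in dict(driver=(305,200,55,50),tape=(380,220,50,40),meter=(445,330,95,95),jar=(225,262,36,42),tray=(170,233,60,60),bottle=(408,370,48,65),mouse=(240,120,40,32)).items(): print(n,d[y:y+h,x:x+w].mean().round(3))
E
```

```text
20.0 [0.4998 0.112  0.1893] [178.52 -34.99   1.38] [ 10.4 -32.1 135.   -9.7  43.1 104.6] F [-0.6 -0.9 -1. ]
Z [ 0.574 -0.012 -0.819] X [0.819 0.02  0.573]
driver 0.0
tape 0.608
meter 0.0
jar 0.0
tray 0.0
bottle 0.0
mouse 0.143
```

View pics/end.png

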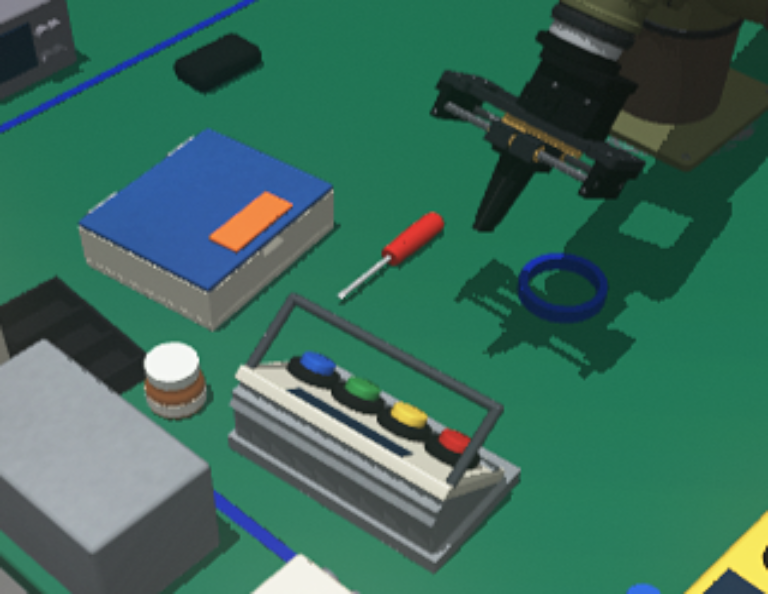

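Viewed (9 pictures): the lid is shut flush, all four keys stand up, and nothing touches the arm. The tape roll at (562,287) is exactly where it was; the change there is the arm's shadow. The mouse hasn't moved; the change near it is the lid no longer standing there. Handing in.

```bash
python3 -c "
from workcell import ctrl;print(ctrl.close_job())"
```

```text
the job is handed in; nothing more can be done
None
```

I shut the lid and pressed yellow, blue and green in that order, but the yellow press probably broke the 120 N wrist-force limit. I handed the job in at about 20 s of the 58 s allowed, and it gave no verdict.

- **Failed check:** at the bottom of the yellow key the wrist force read about 122 N, because my steps were too coarse there. I backed off at once and used finer steps for the other keys, but the run may be judged failed for it.
- **Lid:** I pressed the orange pad down to 74.3 mm, against an expected 74.5 mm when latched. The later pictures show the lid flush with the rim.
- **Leaning the tool:** the moves cannot tilt the tool directly, so I got a lean of about 34° by pushing the arm against its outer and inner reach limits. Joints 2, 3 and 5 were read right at their range limits for a while, and no reading was past one.
- **Keys:** blue stopped at about 30 N and green at about 37 N, with almost no further travel, so both were fully down. I had no direct reading of key travel. Red was not touched.
- **Last look:** all four keys were up, the lid was shut and the arm was clear, with about 1 N on the wrist. The loose things stood where they began. The image comparison flagged the tape roll and the mouse, but those changes were the arm's shadow and the lid no longer standing there.

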